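Push an empty spool through the spring flap into the drop bin

ROBOT

A 7-joint arm with a two-finger parallel gripper is mounted at the origin on the work surface. World frame = base frame: x ahead of the robot, y to its left, z up, the work surface at z = 0. Lengths are in m, angles in rad, forces in N, time in s.
With the tool pointing down it reaches from about 0.35 to 0.9 m from the base axis. Payload 7.2 kg.
Tool frame: the origin (TCP) lies midway between the tips of the shut fingers; the grasp point (between the pads) lies 19 mm behind it (ctrl.tcp_to_grasp is the distance from the TCP to the grasp point, in m); x points along the fingers, y is the direction in which the jaws open and shut, and the axes are right-handed (so a half turn about x gives the same grasp; the last joint's range is limited). The gripper opens to 85 mm and grips with 20 to 120 N. Pads are 22 mm wide; open, the fingers measure 114 mm over their backs; the gripper's body (76 mm by 85 mm) begins 54 mm behind the grasp point. The pads swing forward as they close: fully open they stand 13 mm farther back than shut.
Start: joints at [1.047, 0.411, -0.013, 1.596, 0.006, 1.134, -0.082], TCP at [0.275, -0.561, 0.231] pointing down, gripper open.
Joint ranges: [-2.95, 2.95], [-0.29, 1.99], [-1.47, 1.44], [0.14, 2.54], [-1.03, 4.17], [0.13, 1.85], [-2.86, 2.86]. Speed limits (rad/s): [2.39, 2.39, 3.01, 3.01, 3.14, 3.14, 3.14].

INTERFACE

Orientations are given as a unit quaternion [x, y, z, w].
In Python, from cell import ctrl, cams, job_done gives the robot as it stands.
- The arm moves only by the shell command python3 -m inch 'ROWS' [FORCE]. ROWS is JSON, a list that holds one entry, the list of rows, each a list of 7 numbers: the turn, a rotation vector about the tool's x, y, z scaled (see below), then the shift along the tool's x, y, z scaled (see below), then the opening, from -1 (shut) to 1 (fully open), so that 0 is half open. A call has 1 to 12 rows; each row shifts and turns the commanded pose from where the row before left it, along the tool's axes as they then stand; what a row does not reach is not made up. The controller multiplies each number of a shift by 15 cm and each number of a turn by 180 degrees. A row lasts 1/8 s, in which the tool goes at most 62.5 mm and 10.7 degrees, less where a joint would pass 70% of its speed; a pose out of reach is approached as far as the arm can. A call with a number of a shift or a turn outside -1 to 1 is refused whole. A call with a gripper value outside its range is refused whole. The fingers move at their own pace and stop on an object; FORCE is the grip in N (left out, the last holds). Time passes only in rows, so rows that do not move let the fingers close. It gives the time, the measured TCP pose, the force and the opening at its end, in the units of the state.
- ctrl.observe(): the state, without advancing time (a new reading comes with each control period).
- cams.get_image(name): name is "side" or "top" or "wrist"; returns the picture (384x512x3 uint8, blue, green, red); there is no depth.
- cams.calibration(name): a dict with "K" (3x3 intrinsics, pixels), "k1" (the pictures are not rectified: a ray, as slopes to the right and down, at radius r is drawn at 1 + k1 r^2 times it, then the intrinsics apply), "origin" and "rotation" of the camera in the world. Camera axes: x right, y up, looking along -z (the intrinsics and any distortion apply to the point x, -y, -z); pixel columns grow to the right and rows downward; lengths in m; the calibration is good to about 2 mm. A picture is of the moment at which its call begins: read the wrist's pose just before it. calibration takes no time and is no camera call; for the wrist camera it gives the pose at the moment of the call.
- job_done(): hands the job in, once; it reports no verdict.
Trained networks look in the newest picture that a camera, given by its name, has taken for a name from the list of things; names that differ only in an ending like _2 or _b are one class to them, and where a whole thing is asked for, a point or a joint stands for the part that bears it (a point fixed in the world has none). Each returns a list of dicts, best first, with "p" (0 to 1); they miss things now and then, are a little off and sometimes report something else, mostly with a low value. They report only what shows in the picture. A call takes as long as a camera call. They do not tell look-alikes from the thing itself.
- cams.find_in(camera, target): "location" ([column, row] in pixels, amid what is visible of it).
- cams.tip_of(camera, target): "location" ([column, row] in pixels: a listed point, or the origin of a listed thing).
The state is a dict: "t": time; "joint_positions": joint angles; "qvel": joint speeds; "joint_torque": joint torques, N m; "eef_pos": TCP position; "ee_rot": TCP orientation; "force": force on the tool from outside, world axes, zero at the start; "moment": the same for the moment, N m; "gripper_width": opening from 0.0 (shut) to 1.0 (fully open).
Only numpy, scipy, OpenCV 4.12 (cv2) and the standard library are available. Lean on these libraries where they do the work, as an engineer would, in place of code of your own. Each camera call takes 0.05 s, during which the arm holds its last target.

TASK

Discard the small empty spool that stands on the grey ledge in front of the metal spring flap: push the flap open with one finger and hold it open while you push the spool gently along the ledge with the other finger, past the flap and over the edge, until it has dropped into the bin; then take the hand away so that the flap closes. Only push the spool, never lift it, keep the flap from pressing against it, and leave all the other things where they stand.

Things in the scene. Friction and masses are not known exactly. Their poses are not given: they have to be found in the camera images.
- station: Fixed fitting: a solid grey ledge, a doorway with a spring flap at its far end, an open bin beyond. Origin: on the counter, below the middle of the doorway, in the plane of the closed flap; +x along the push (ledge to bin), +y left, z up; turned up to 17 degrees. Ledge: x -186 to +4, y -130 to +130, flat top at z 70; things drop over its far edge, x +4.
- doorway (a point): Middle of the doorway at the ledge top (station x 0, y 0, z 70). It is clear from station y -58 to a 10 mm thick hinge post at y +54, with nothing above it. On both sides 8 mm thick white fences, tops at z 125, reach out to y -132 and +132.
- bin (a point): Middle of the bin's floor (station x 85, y 0, z 6). Grey plastic, open-topped; inside it covers station x 4 to 165, y -95 to +95; 5 mm walls with tops at z 70, level with the ledge.
- flap (a joint): Flap angle, rad: 0 closed, up to 1.6 as the free edge swings to the bin side (+x) when pushed from the ledge. A spring closes it: 0.06 N m at 0, 0.12 at 1.2 rad (1 to 2 N at a finger); let go, it shuts within 1 s.
- hinge (a point): Foot of the flap's vertical hinge axis, station x 0, y +54, z 76. The flap is a flat upright metal plate 5 thick, 105 from hinge axis to free edge, 50 high (station z 76 to 126); closed it reaches to station y -51. It sweeps above the bin's walls and above a spool that has dropped.
- flap_edge (a point): Middle of the flap's free vertical edge, at mid height, 105 from the hinge axis, moving with the flap.
- spool: The empty spool: black plastic, standing upright, 34 high, two round flanges of 40 diameter, bare core of 22 diameter, about 40 g. Origin: centre of its underside; z is its axis. It starts on the ledge 90 to 115 before the flap plane (station x -115 to -90) and within 16 of the doorway's middle (station y).
- spool_center (a point): The middle of the empty spool, 17 above its underside on its axis.
- full_left: Full spool (brass-coloured cord), 46 diameter, 50 high, loose on the ledge left of the doorway (station y about +95). Origin: centre of its underside. To be left alone.
- full_right: Full spool (silver-coloured cord), 46 diameter, 50 high, loose on the ledge right of the doorway (station y about -95). Origin: centre of its underside. To be left alone.
- reel: Flat ribbon reel, 96 diameter, 28 high, lying on the counter. Origin: centre of its underside. To be left alone.
- jar: Amber glass jar, 60 diameter, 75 high, on the counter. Origin: centre of its underside. To be left alone.
- tape_measure: Yellow tape measure case, 62 x 32 x 58 high, on the counter. Origin: centre of its underside. To be left alone.
- carton: Cardboard carton, 75 x 55 x 45 high, on the counter. Origin: centre of its underside. To be left alone.
- big_spool: Large full spool, black with white ends, 70 diameter, 85 high, on the counter. Origin: centre of its underside. To be left alone.
Not all that is in view belongs to the job. What is shaped like the spool but green is not meant.

How it is judged:
On the way, in this order (a step that is already met when the one before it is completed fails the run):
1. a finger has pushed the flap open by more than 0.4 rad while the spool still stands upright on the ledge, short of the flap (value of joint flap above 0.4 rad and x of spool_center in the frame of station below -0.012 m and z of spool_center in the frame of station above 0.08 m and angle between spool's own z axis and vertical below 0.3 rad and contact force between the fingers and anything else above 0.2 N), for 0.1 s.
2. the spool has dropped below the ledge into the bin while the flap is still held open by more than 0.4 rad (z of spool_center in the frame of station below 0.055 m and x of spool_center in the frame of station between 0.006 and 0.166 m and y of spool_center in the frame of station between -0.096 and 0.096 m and value of joint flap above 0.4 rad), for 0.05 s.
At the end, for the whole second after the job is handed in: The empty spool lies at rest inside the bin (its middle within the bin's walls and more than 15 mm below the ledge top), the flap has closed to within 0.05 rad, and every other thing is within 15 mm of where it stood (z of spool_center in the frame of station below 0.055 m and x of spool_center in the frame of station between 0.006 and 0.166 m and y of spool_center in the frame of station between -0.096 and 0.096 m and value of joint flap below 0.05 rad and linear speed of spool below 0.02 m/s and distance of each of full_left, full_right, reel, jar, tape_measure, carton, big_spool from where it was at the start of the episode below 0.015 m); the robot touches nothing.
It fails at once if the spool is lifted more than 15 mm off the ledge (z of spool_center in the frame of station above 0.102 m).
It fails at once if the spool is pressed with more than 10 N (contact force between the fingers and spool above 10 N).
It fails at once if the spool and the flap press on each other with more than 0.4 N (contact force between spool and flap above 0.4 N).
It fails at once if another thing is moved by more than 15 mm (distance of any of full_left, full_right, reel, jar, tape_measure, carton, big_spool from where it was at the start of the episode above 0.015 m).
It also fails if it takes over 38 s, if anything falls off the work surface, if the arm or the gripper's body presses on something with over 40 N, if the wrist force passes 120 N, or if a joint passes its speed limit or range.

## Working session

There is one attempt and no reset: what is moved stays moved. The work goes in short steps, Python scripts to look and compute and a shell command to move; the robot and the scene stay as the last step left them, time stands still between calls to the robot, and variables do not carry over. Pictures are saved under pics/ and viewed, and the job is handed in when it is done.

```bash
ls; mkdir -p pics
python3 - <<'E'
from cell import ctrl,cams
import cv2
print(ctrl.observe())
for n in ("side","top","wrist"):
    c=cams.calibration(n); print(n,c)
    cv2.imwrite(f"pics/a_{n}.png",cams.get_image(n))
print(ctrl.observe()["t"], ctrl.tcp_to_grasp)
E
```

```text
pics
{'t': 0.0, 'joint_positions': array([ 1.04677769,  0.41189756, -0.01272869,  1.5970631 ,  0.00561648,
        1.13424919, -0.08221026]), 'qvel': array([-8.16777295e-04, -2.01942881e-04,  8.59012154e-04, -1.96878845e-04,
        6.43760768e-05, -4.19727740e-04, -1.74005436e-04]), 'joint_torque': array([ 2.10711312e-05, -6.00630283e+01,  6.81857597e-01, -2.99410915e+01,
        1.37196397e-02,  1.05474656e-02, -1.39952408e-05]), 'eef_pos': array([ 0.27487574, -0.5607655 ,  0.23044662]), 'ee_rot': array([-0.68865115, -0.16031079,  0.68898581, -0.15924381]), 'force': array([0.25588236, 0.01019813, 0.59132265]), 'moment': array([-0.0213352 ,  0.04447384, -0.01676181]), 'gripper_width': 1.0019974596752272}
side {'K': array([[389.87940923,   0.        , 256.57665961],
       [  0.        , 389.87940923, 184.70232705],
       [  0.        ,   0.        ,   1.        ]]), 'k1': -0.10823121827503313, 'origin': array([-0.03770846,  0.71988732,  0.69100404]), 'rotation': array([-0.14890721,  0.441111  ,  0.83979842, -0.27926036])}
top {'K': array([[424.35081409,   0.        , 256.23996393],
       [  0.        , 424.35081409, 190.28574385],
       [  0.        ,   0.        ,   1.        ]]), 'k1': -0.12660930362445447, 'origin': array([ 0.27291059, -0.01030746,  1.26613634]), 'rotation': array([-0.07244036,  0.06322014,  0.70701518, -0.70063196])}
wrist {'K': array([[273.47183174,   0.        , 254.41095428],
       [  0.        , 273.47183174, 190.704885  ],
       [  0.        ,   0.        ,   1.        ]]), 'k1': -0.055504418249112925, 'origin': array([ 0.34382805, -0.52673517,  0.37416193]), 'rotation': array([-0.12905359,  0.08106359, -0.52238513,  0.83898012])}
0.15 0.0187
```

View pics/a_top.png

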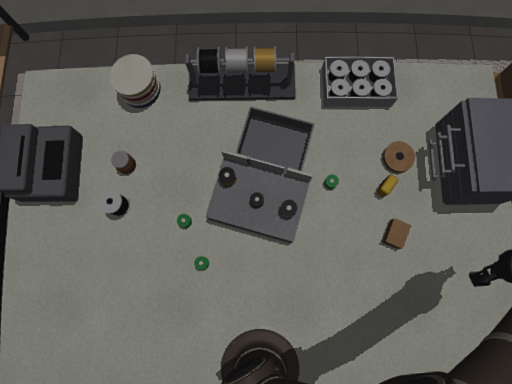

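View pics/a_side.png

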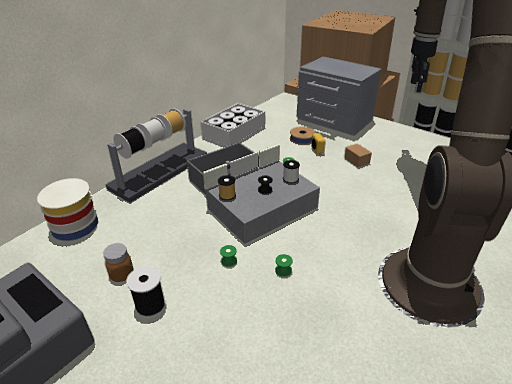

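View pics/a_wrist.png

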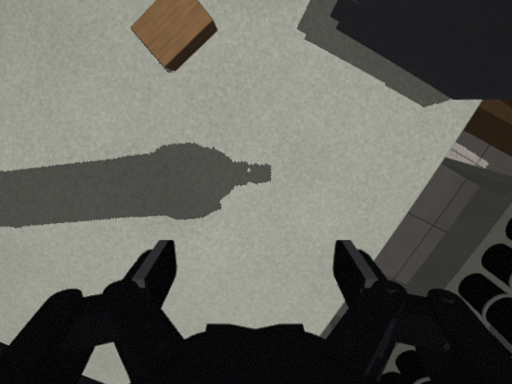

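Top view: the ledge spans about (207–310, 155–240). The black spool is at (257,200), with the full spools at (227,176) and (289,209). Green look-alikes stand at (184,221), (202,263) and (332,182). Next I measure and take a crop.

```bash
cat > h.py <<'E'
import numpy as np, cv2
from scipy.spatial.transform import Rotation as R
from cell import ctrl,cams
def project(cal,P):
    P=np.atleast_2d(P); v=R.from_quat(cal["rotation"]).inv().apply(P-cal["origin"])
    s=np.c_[v[:,0]/-v[:,2], -v[:,1]/-v[:,2]]
    s=s*(1+cal["k1"]*(s**2).sum(1))[:,None]
    return s@cal["K"][:2,:2].T+cal["K"][:2,2]
def unproj(cal,px,z):
    d=np.linalg.solve(cal["K"][:2,:2],np.array(px,float)-cal["K"][:2,2]); s=d.copy()
    for _ in range(20): s=d/(1+cal["k1"]*(s@s))
    r=R.from_quat(cal["rotation"]).apply([s[0],-s[1],-1]); o=cal["origin"]
    return o+r*(z-o[2])/r[2]
def tri(obs):  # [(cal,px)]
    A=np.zeros((3,3));b=np.zeros(3)
    for cal,px in obs:
        o=cal["origin"];r=unproj(cal,px,0)-o;r/=np.linalg.norm(r);M=np.eye(3)-np.outer(r,r);A+=M;b+=M@o
    return np.linalg.solve(A,b)
E
python3 - <<'E'
from h import *
cal={n:cams.calibration(n) for n in("side","top")}
for n in("side","top"):
    im=cams.get_image(n)
    for t in("doorway","bin","hinge","flap_edge","spool","spool_center","full_left","full_right","station"):
        r=cams.tip_of(n,t)
        print(n,t,[(np.round(x["location"],1).tolist(),round(x["p"],2)) for x in r[:4]])
    cr=im[130:250,190:330] if n=="top" else im[120:250,180:330]
    cv2.imwrite(f"pics/b_{n}.png",cv2.resize(cr,None,fx=5,fy=4.5 if 0 else 5,interpolation=cv2.INTER_CUBIC)[:600])
E
```

```text
side doorway [([240.4, 172.0], 0.82), ([147.4, 300.3], 0.32)]
side bin [([230.5, 176.7], 0.94), ([242.5, 172.2], 0.15)]
side hinge [([228.9, 176.3], 0.9)]
side flap_edge [([257.7, 159.7], 0.61), ([264.0, 191.7], 0.48), ([242.2, 172.8], 0.16)]
side spool [([229.1, 257.2], 0.86), ([264.7, 193.2], 0.51), ([287.5, 170.6], 0.46)]
side spool_center [([232.3, 255.7], 0.69), ([285.1, 265.9], 0.6), ([287.8, 163.9], 0.51), ([263.3, 182.8], 0.5)]
side full_left [([228.8, 195.0], 0.57)]
side full_right [([289.3, 177.1], 0.74), ([356.3, 161.2], 0.26)]
side station [([246.4, 192.0], 0.87)]
top doorway [([265.3, 164.2], 0.63)]
top bin [([274.1, 151.4], 0.92)]
top hinge [([244.9, 163.6], 0.6)]
top flap_edge [([282.3, 167.3], 0.7), ([246.6, 163.1], 0.7), ([254.6, 198.1], 0.67)]
top spool [([180.4, 222.1], 0.7), ([256.1, 198.4], 0.68), ([330.7, 180.6], 0.63), ([384.6, 186.4], 0.56)]
top spool_center [([256.9, 196.1], 0.71), ([329.8, 180.7], 0.7), ([264.5, 172.1], 0.67), ([200.4, 262.0], 0.47)]
top full_left [([229.2, 179.8], 0.58), ([128.0, 162.1], 0.34)]
top full_right [([289.4, 210.4], 0.53)]
top station [([267.0, 171.1], 0.72), ([228.3, 178.2], 0.64)]
```

View pics/b_top.png

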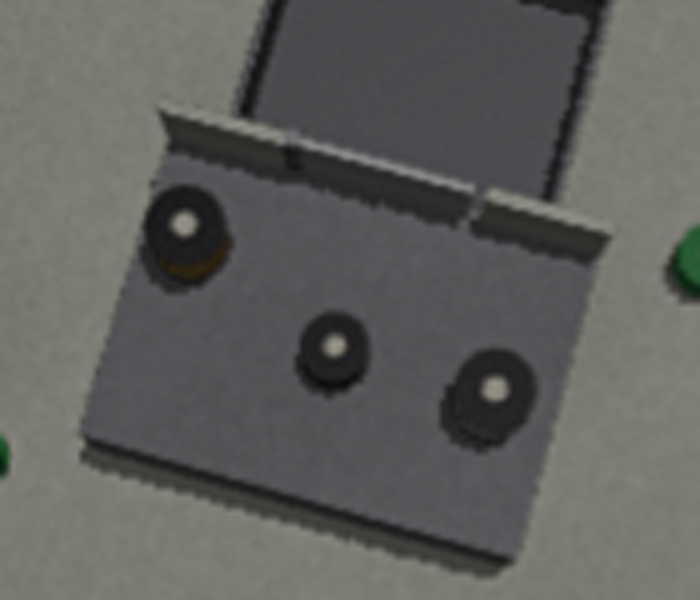

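View pics/b_side.png

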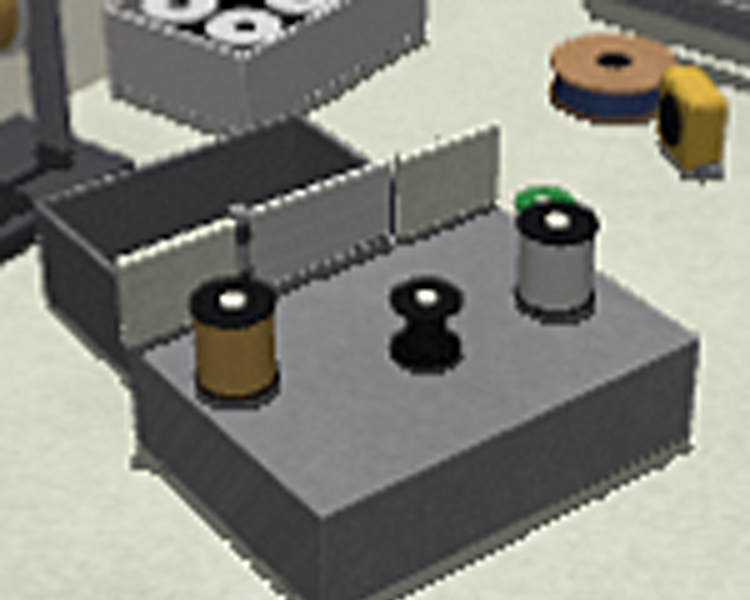

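```bash
cat >> h.py <<'E'
def T(p,st):  # station(mm)->world m
    p=np.atleast_2d(p)/1000.; x,y,a=st; c,s=np.cos(a),np.sin(a)
    return np.c_[x+c*p[:,0]-s*p[:,1], y+s*p[:,0]+c*p[:,1], p[:,2]]
def Ti(w,st):
    w=np.atleast_2d(w); x,y,a=st; c,s=np.cos(a),np.sin(a); d=w[:,:2]-[x,y]
    return np.c_[c*d[:,0]+s*d[:,1], -s*d[:,0]+c*d[:,1], w[:,2]]*1000
E
python3 - <<'E'
from h import *
from scipy.optimize import least_squares
cal={n:cams.calibration(n) for n in("side","top")}
off={"top":(190,130),"side":(180,120)}
px=lambda n,c:(np.array(c)+.5)/5-.5+off[n]
obs=[("top",(86,438),(-186,130,70)),("top",(508,558),(-186,-130,70)),("top",(162,108),(4,132,125)),("top",(610,236),(0,-132,125)),
("side",(323,517),(-186,130,70)),("side",(697,340),(-186,-130,70)),("side",(118,262),(-4,132,125)),("side",(498,127),(0,-132,125)),
("side",(135,460),(4,130,0)) ]
obs=obs[:-1]
def f(v): return np.concatenate([project(cal[n],T(w,v))[0]-px(n,c) for n,c,w in obs])
r=least_squares(f,[0.6,0,-.25],loss="soft_l1")
print(r.x,np.degrees(r.x[2])); print(np.round(r.fun.reshape(-1,2),2))
st=r.x
for nm,ct,cs,h in(("spool",(334,345),(426,297),104),("FL",(184,223),(232,299),120),("FR",(494,389),(558,219),120)):
    a=unproj(cal["top"],px("top",ct),h/1000);b=unproj(cal["side"],px("side",cs),h/1000);t=tri([(cal["top"],px("top",ct)),(cal["side"],px("side",cs))])
    print(nm,*[np.round(Ti(q,st)[0],1) for q in(a,b,t)])
np.save("st.npy",st)
# calibrated projection overlay
for n in("top","side"):
    im=cams.get_image(n)
    im=cv2.resize(im[off[n][1]:off[n][1]+120,off[n][0]:off[n][0]+150],None,fx=5,fy=5,interpolation=cv2.INTER_CUBIC)
    for P in [[(-186,130,70),(-186,-130,70),(4,-130,70),(4,130,70),(-186,130,70)],[(0,54,126),(0,-51,126),(0,-51,76),(0,54,76)],[(4,132,125),(4,64,125)],[(4,-58,125),(4,-132,125),(4,-132,70)],[(0,54,126)]]:
        q=((project(cal[n],T(P,st))-off[n]+.5)*5-.5).astype(int)
        cv2.polylines(im,[q.reshape(-1,1,2)],False,(0,0,255),1)
    cv2.imwrite(f"pics/c_{n}.png",im)
E
```

```text
[ 0.57126169 -0.0246882  -0.28994959] -16.61288796146755
[[-2.51 -0.37]
 [ 1.23  1.07]
 [-0.67 -1.85]
 [ 0.68 -0.79]
 [-0.45  0.73]
 [ 1.24 -0.14]
 [ 0.7   1.06]
 [-0.03 -0.87]]
spool [-9.99e+01 -1.00e-01  1.04e+02] [-100.    -0.7  104. ] [-100.1   -0.3  104.3]
FL [-59.5  98.1 120. ] [-59.1  97.1 120. ] [-59.8  97.8 120.7]
FR [-101.8  -91.8  120. ] [-100.7  -93.6  120. ] [-102.2  -92.   121.4]
```

View pics/c_top.png

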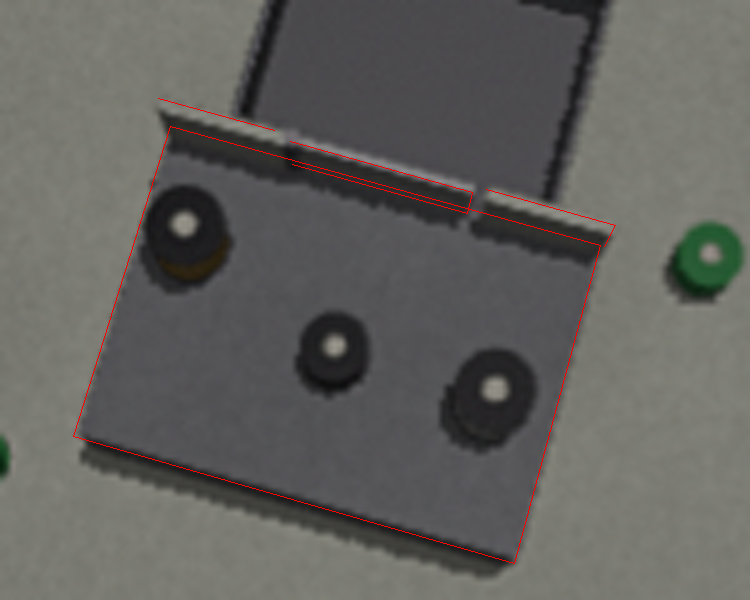

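View pics/c_side.png

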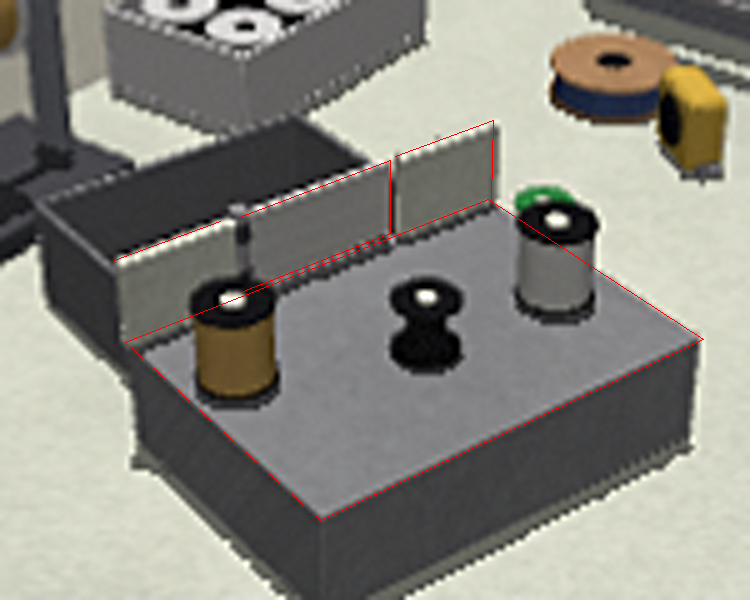

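The two overlays agree to about 1–2 px. The spool is black, stands between the two full spools, and sits at station (-100, 0), inside the stated range. Its top triangulates to z 104.3 mm against 104 nominal. My plan is to line the jaws up along station x with the spool between the open fingers, so the trailing pad pushes the spool and the back of the leading finger opens the flap.

```bash
cat >> h.py <<'E'
def goto(p_st,yaw_st=0,tcpz=None):
    """print tool-axis moves to station target (mm), tool x down, tool y along station +-x turned by yaw"""
    st=np.load("st.npy"); o=ctrl.observe(); Rc=R.from_quat(o["ee_rot"]); P=T(p_st,st)[0]
    a=st[2]+np.radians(yaw_st)
    best=None
    for sg in(1,-1):
        x=np.array([0,0,-1.]); y=sg*np.array([np.cos(a),np.sin(a),0]); M=R.from_matrix(np.c_[x,y,np.cross(x,y)])
        rv=(Rc.inv()*M).as_rotvec()
        print("sign",sg,"turn/180deg",np.round(np.degrees(rv)/180,4),"deg",np.round(np.degrees(rv),1))
    d=Rc.inv().apply(P-o["eef_pos"])
    print("t",round(o["t"],2),"world tgt",np.round(P,4),"pos",np.round(o["eef_pos"],4),"shift tool axes/150mm (current)",np.round(d/.15,3),"station now",np.round(Ti(o["eef_pos"],st)[0],1),"q7",o["joint_positions"][6].round(2),"F",np.round(o["force"],1),"w",round(o["gripper_width"],3))
E
python3 - <<'E'
from h import *
goto((-83.5,5,200))
E
```

```text
sign 1 turn/180deg [-0.2626 -0.     -0.    ] deg [-47.3  -0.   -0. ]
sign -1 turn/180deg [ 0.7374 -0.      0.    ] deg [132.7  -0.    0. ]
t 1.25 world tgt [0.4927 0.004  0.2   ] pos [ 0.2751 -0.5612  0.2313] shift tool axes/150mm (current) [ 0.209 -2.745 -2.961] station now [-130.4 -598.8  231.3] q7 -0.08 F [0.5 0.  0.1] w 1.005
```

```bash
python3 -m inch '[[[0,0,0,0.01,-0.15,-0.15,1],[0,0,0,0.02,-0.25,-0.28,1],[0,0,0,0.02,-0.25,-0.28,1],[0,0,0,0.02,-0.25,-0.28,1],[0,0,0,0.02,-0.25,-0.28,1],[0,0,0,0.02,-0.25,-0.28,1],[0,0,0,0.02,-0.25,-0.28,1],[0,0,0,0.02,-0.25,-0.28,1],[0,0,0,0.02,-0.25,-0.26,1],[0,0,0,0.02,-0.25,-0.26,1],[0,0,0,0.01,-0.2,-0.2,1],[0,0,0,0,0,0,1]]]'
python3 - <<'E'
from h import *
goto((-83.5,5,200))
E
```

```text
t: 2.75
eef_pos: [0.4854, -0.0205, 0.2014]
ee_rot: [0.689, 0.162, -0.688, 0.161]
force: [-0.6, -0.6, -0.9]
gripper_width: 1.0
sign 1 turn/180deg [-2.607e-01 -5.000e-04  1.000e-04] deg [-46.9  -0.1   0. ]
sign -1 turn/180deg [7.393e-01 2.000e-04 6.000e-04] deg [1.331e+02 0.000e+00 1.000e-01]
t 2.75 world tgt [0.4927 0.004  0.2   ] pos [ 0.4854 -0.0205  0.2014] shift tool axes/150mm (current) [ 0.01  -0.124 -0.116] station now [-83.5 -20.5 201.4] q7 -1.26 F [-0.6 -0.6 -0.9] w 1.0
```

```bash
python3 -m inch '[[[0,0,0,0,-0.124,-0.116,1],[-0.05,0,0,0,0,0,1],[-0.055,0,0,0,0,0,1],[-0.055,0,0,0,0,0,1],[-0.055,0,0,0,0,0,1],[-0.046,0,0,0,0,0,1],[0,0,0,0,0,0,1]]]'
python3 - <<'E'
from h import *
goto((-83.5,5,200))
for n in("wrist","top"):
    cv2.imwrite(f"pics/d_{n}.png",cams.get_image(n))
im=cv2.imread("pics/d_top.png");cv2.imwrite("pics/d_top.png",cv2.resize(im[110:260,170:350],None,fx=4,fy=4))
E
```

```text
t: 3.62
eef_pos: [0.4919, -0.001, 0.2013]
ee_rot: [-0.568, -0.42, 0.569, -0.42]
force: [0.4, -0.3, -0.4]
gripper_width: 1.005
sign 1 turn/180deg [-0.0024  0.0001 -0.    ] deg [-0.4  0.  -0. ]
sign -1 turn/180deg [ 9.976e-01 -0.000e+00 -2.000e-04] deg [179.6  -0.   -0. ]
t 3.62 world tgt [0.4927 0.004  0.2   ] pos [ 0.4919 -0.001   0.2013] shift tool axes/150mm (current) [ 0.009 -0.005 -0.034] station now [-82.8  -0.  201.3] q7 -0.54 F [ 0.4 -0.3 -0.4] w 1.005
```

View pics/d_wrist.png

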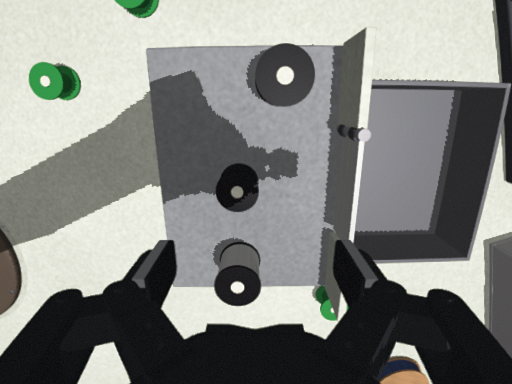

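View pics/d_top.png

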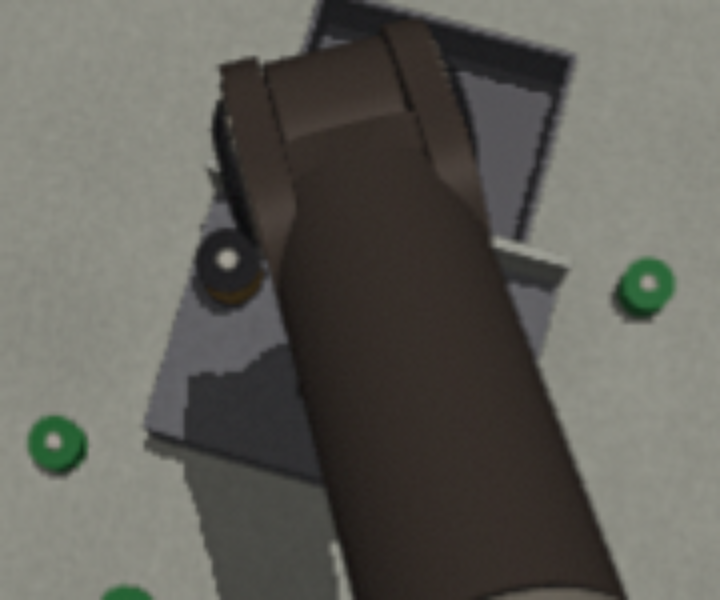

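Wrist view: the spool is at about (237,190) between the pads, the hinge post top at (363,134), and the ledge front corners at (148,48) and (166,285). I use these to check the station pose.

Run:
```python
from h import *
cal=cams.calibration("wrist"); st=np.load("st.npy")
im=cv2.imread("pics/d_wrist.png"); x0,y0=130,15
q=cv2.resize(im[y0:y0+285,x0:x0+265],None,fx=2.1,fy=2.1,interpolation=cv2.INTER_CUBIC)
for P in [[(-186,130,70),(-186,-130,70),(4,-130,70),(4,130,70),(-186,130,70)],[(2.5,54,126),(2.5,-51,126)],[(-2.5,54,126),(-2.5,-51,126),(-2.5,-51,76),(-2.5,54,76)],[(4,132,125),(4,64,125)],[(4,-58,125),(4,-132,125),(4,-132,70)],[(-100+20*np.cos(t),20*np.sin(t),104) for t in np.arange(0,6.4,.2)]]:
    v=((project(cal,T(P,st))-[x0,y0]+.5)*2.1-.5).astype(int)
    cv2.polylines(q,[v.reshape(-1,1,2)],False,(0,0,255),1)
cv2.imwrite("pics/e.png",q)
g=cv2.cvtColor(im,cv2.COLOR_BGR2GRAY)[175:212,215:262]
cv2.imwrite("pics/e2.png",cv2.resize(g,None,fx=10,fy=10,interpolation=cv2.INTER_NEAREST))
print(np.round(Ti(unproj(cal,(237,191.5),.104),st),1), T((-100,0,104),st), project(cal,T((-100,0,104),st)))
```

```text
[[-99.3   0.8 104. ]] [[0.47543586 0.00390219 0.104     ]] [[236.22567499 192.33590307]]
```

View pics/e.png

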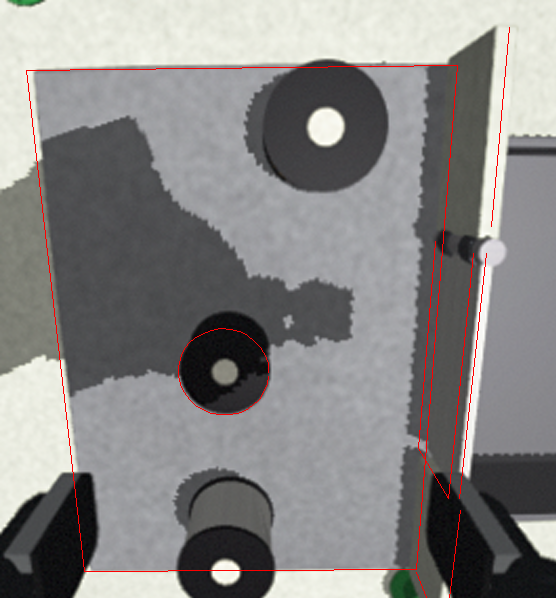

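```bash
python3 -m inch '[[[0,0,0,0.1,0,-0.034,1],[0,0,0,0.25,0,0,1],[0,0,0,0.25,0,0,1],[0,0,0,0.19,0,0,1],[0,0,0,0.04,0,0,1],[0,0,0,0,0,0,1]]]'
python3 - <<'E'
from h import *
goto((-82,5,60))
for n in("wrist","side"):
    cv2.imwrite(f"pics/f_{n}.png",cams.get_image(n))
im=cv2.imread("pics/f_side.png");cv2.imwrite("pics/f_side.png",cv2.resize(im[110:260,170:350],None,fx=4,fy=4))
E
```

```text
t: 4.47
eef_pos: [0.4934, 0.0055, 0.0766]
ee_rot: [-0.568, -0.421, 0.568, -0.421]
force: [0.6, 0.1, 0.1]
gripper_width: 1.003
sign 1 turn/180deg [-0.0016 -0.      0.0002] deg [-0.3 -0.   0. ]
sign -1 turn/180deg [9.984e-01 3.000e-04 0.000e+00] deg [1.797e+02 1.000e-01 0.000e+00]
t 4.47 world tgt [0.4941 0.0035 0.06  ] pos [0.4934 0.0055 0.0766] shift tool axes/150mm (current) [0.111 0.008 0.011] station now [-83.2   6.7  76.6] q7 -0.67 F [0.6 0.1 0.1] w 1.003
```

View pics/f_wrist.png

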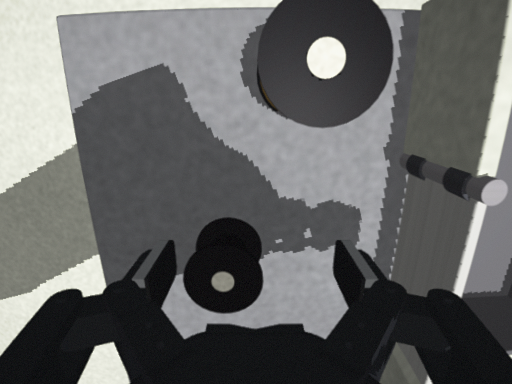

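View pics/f_side.png

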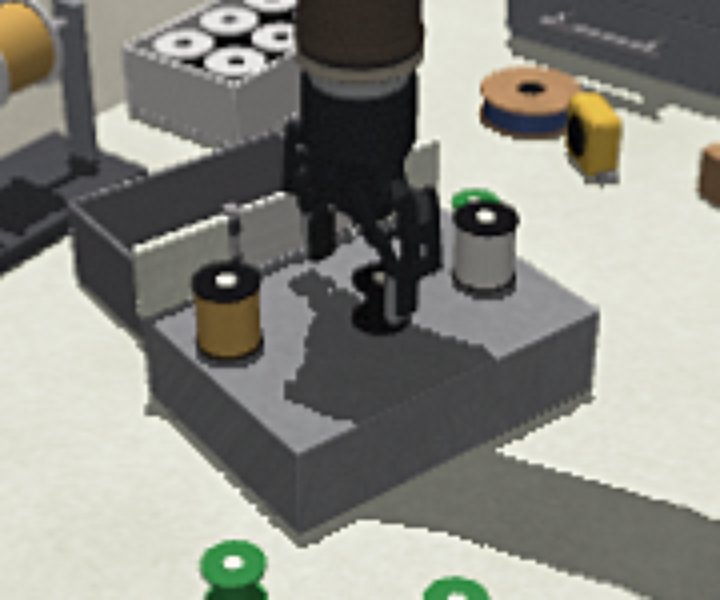

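Side view: the trailing finger is behind the spool and the lead finger is in front of the flap. Next I lower in small steps until the tips feel the ledge.

```bash
python3 -m inch '[[[0,0,0,0.04,0.005,0.005,1],[0,0,0,0.04,0,0,1],[0,0,0,0.015,0,0,1],[0,0,0,0,0,0,1]]]';python3 -m inch '[[[0,0,0,0.01,0,0,1],[0,0,0,0,0,0,1]]]'; python3 -c "
from h import *
goto((-82,5,60))"
```

```text
t: 5.08
eef_pos: [0.4939, 0.0042, 0.0623]
ee_rot: [-0.568, -0.421, 0.568, -0.421]
force: [0.0, 0.2, -0.2]
gripper_width: 1.002
t: 5.32
eef_pos: [0.494, 0.0041, 0.061]
ee_rot: [-0.568, -0.421, 0.568, -0.421]
force: [0.2, 0.1, 0.4]
gripper_width: 0.998
sign 1 turn/180deg [-0.0016  0.      0.    ] deg [-0.3  0.   0. ]
sign -1 turn/180deg [ 0.9984  0.     -0.    ] deg [179.7   0.   -0. ]
t 5.33 world tgt [0.4941 0.0035 0.06  ] pos [0.494  0.0041 0.061 ] shift tool axes/150mm (current) [0.007 0.002 0.004] station now [-82.3   5.5  61. ] q7 -0.68 F [0.2 0.1 0.4] w 0.998
```

```bash
python3 -m inch '[[[0,0,0,0.01,0,0,1],[0,0,0,0,0,0,1]]]';python3 -m inch '[[[0,0,0,0.01,0,0,1],[0,0,0,0,0,0,1]]]'; python3 -c "
from h import *
goto((-82,5,60))
im=cams.get_image('side');cv2.imwrite('pics/g.png',cv2.resize(im[150:210,230:300],None,fx=8,fy=8,interpolation=cv2.INTER_CUBIC))"
```

```text
t: 5.58
eef_pos: [0.494, 0.0041, 0.0595]
ee_rot: [-0.568, -0.421, 0.568, -0.421]
force: [1.3, -0.2, 0.0]
gripper_width: 0.995
t: 5.82
eef_pos: [0.4939, 0.0041, 0.0579]
ee_rot: [-0.568, -0.421, 0.568, -0.421]
force: [0.6, -0.3, 0.7]
gripper_width: 1.002
sign 1 turn/180deg [-0.0016  0.      0.0001] deg [-0.3  0.   0. ]
sign -1 turn/180deg [ 9.984e-01  1.000e-04 -0.000e+00] deg [179.7   0.   -0. ]
t 5.83 world tgt [0.4941 0.0035 0.06  ] pos [0.4939 0.0041 0.0579] shift tool axes/150mm (current) [-0.014  0.002  0.003] station now [-82.3   5.5  57.9] q7 -0.69 F [ 0.6 -0.3  0.7] w 1.002
```

View pics/g.png

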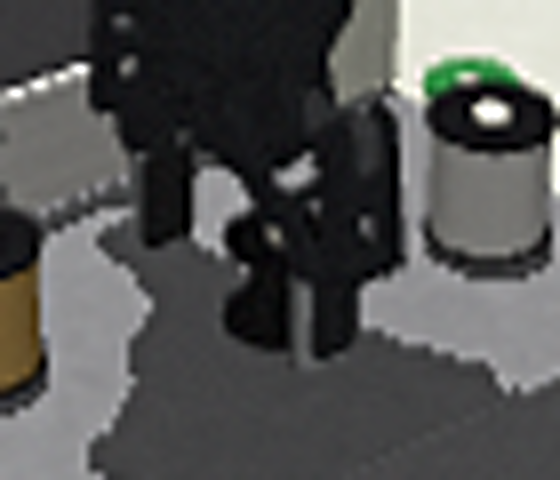

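Tips are about 1–2 mm above the ledge with no contact force. I raise 1 mm and start pushing slowly along +tool y.

```bash
python3 -m inch '[[[0,0,0,-0.008,0.015,0,1],[0,0,0,0,0.015,0,1],[0,0,0,0,0.015,0,1],[0,0,0,0,0.02,0,1],[0,0,0,0,0.02,0,1],[0,0,0,0,0.02,0,1],[0,0,0,0,0.02,0,1],[0,0,0,0,0.02,0,1]]]'; python3 -c "
from h import *
goto((-60,5,60))
for n in ('side','wrist'):
    im=cams.get_image(n);cv2.imwrite('pics/h_%s.png'%n,im if n=='wrist' else cv2.resize(im[130:220,200:310],None,fx=6,fy=6,interpolation=cv2.INTER_CUBIC))"
```

```text
t: 6.88
eef_pos: [0.5148, -0.0022, 0.0591]
ee_rot: [-0.568, -0.421, 0.568, -0.421]
force: [-2.7, 1.8, 1.6]
gripper_width: 1.0
sign 1 turn/180deg [-0.0016  0.      0.0001] deg [-0.3  0.   0. ]
sign -1 turn/180deg [ 9.984e-01  2.000e-04 -1.000e-04] deg [179.7   0.   -0. ]
t 6.88 world tgt [ 0.5152 -0.0027  0.06  ] pos [ 0.5148 -0.0022  0.0591] shift tool axes/150mm (current) [-0.006  0.004  0.003] station now [-60.6   5.4  59.1] q7 -0.67 F [-2.7  1.8  1.6] w 1.0
```

View pics/h_side.png

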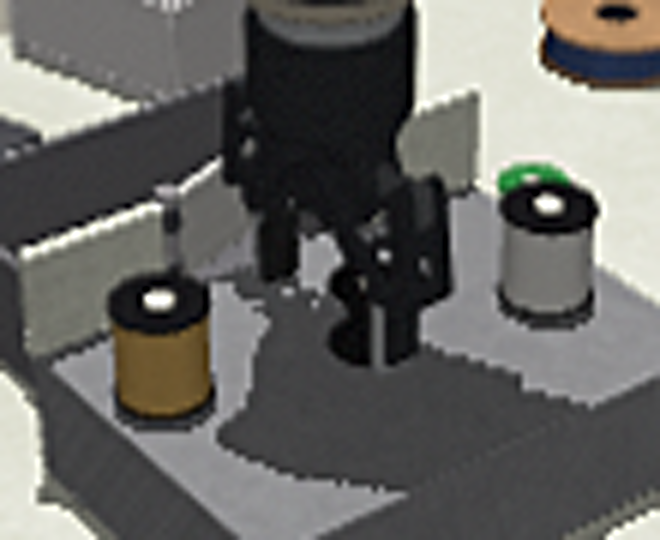

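View pics/h_wrist.png

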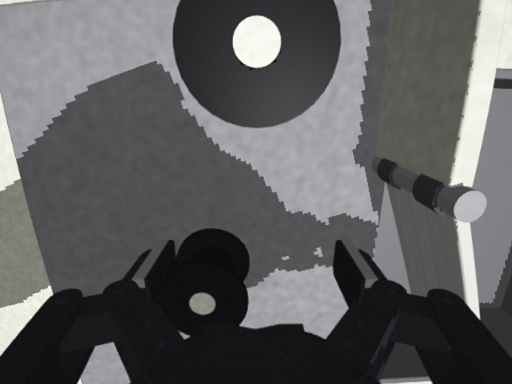

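The flap is already swinging at this hand position, so the finger linkage reaches farther forward than the 57 mm I assumed. I measure the flap angle with an overlay.

```bash
cat >> h.py <<'E'
def flapov(im,cal,st,angs,x0,y0,w,h,k):
    q=cv2.resize(im[y0:y0+h,x0:x0+w],None,fx=k,fy=k,interpolation=cv2.INTER_CUBIC)
    for i,a in enumerate(angs):
        n=np.array([np.cos(a),np.sin(a)])*2.5; e=np.array([np.sin(a),-np.cos(a)])*105
        P=[(0-n[0],54-n[1],76),(0-n[0],54-n[1],126),(e[0]-n[0],54+e[1]-n[1],126),(e[0]-n[0],54+e[1]-n[1],76),(0-n[0],54-n[1],76)]
        v=((project(cal,T(P,st))-[x0,y0]+.5)*k-.5).astype(int)
        cv2.polylines(q,[v.reshape(-1,1,2)],False,[(0,0,255),(0,255,0),(255,128,0),(0,255,255)][i%4],1)
    return q
E
python3 - <<'E'
from h import *
st=np.load("st.npy"); im=cams.get_image("side"); cal=cams.calibration("side")
cv2.imwrite("pics/i_side.png",flapov(im,cal,st,[.2,.3,.4,.5],200,120,110,100,6))
im=cv2.imread("pics/h_wrist.png"); cal=cams.calibration("wrist")
cv2.imwrite("pics/i_wrist.png",flapov(im,cal,st,[.2,.3,.4,.5],330,100,182,284,2))
E
```

```text
(no output)
```

View pics/i_side.png

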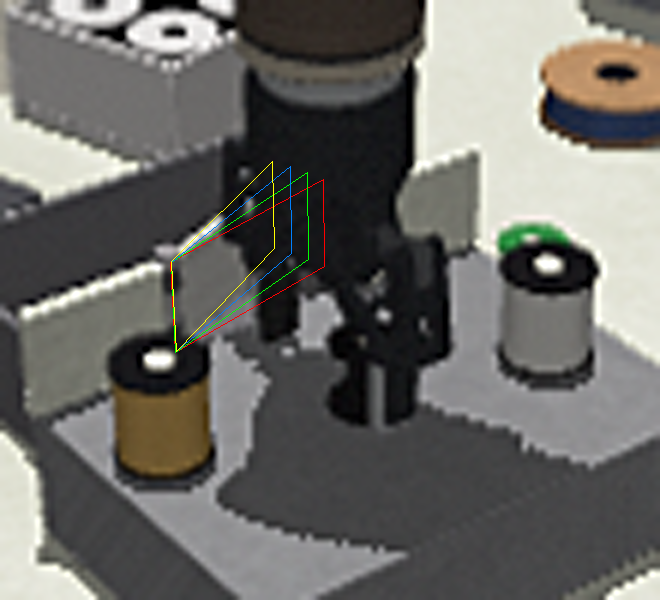

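View pics/i_wrist.png

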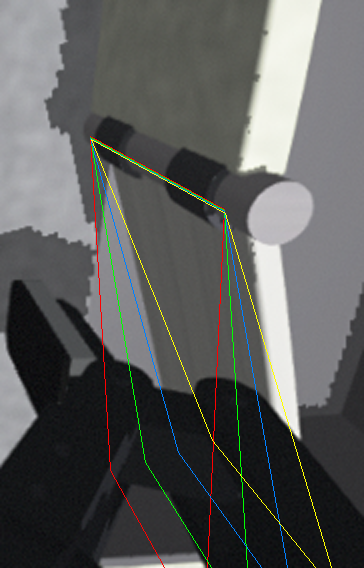

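The flap is at about 0.42 rad. The linkage knuckle touches it, about 73 mm ahead of the hand's centre, rather than the fingertip. At full travel the flap would slip past its free edge. The fix is to tilt the hand 13° about tool z: the leading fingertip rises to about z 94 so the finger itself carries the flap, and the trailing tip stays low on the spool's bottom flange. First I back off, lift and tilt.

```bash
python3 -m inch '[[[0,0,0,-0.04,-0.03,0,1],[0,0,0,-0.06,-0.03,0,1],[0,0,0.036,0,0,0,1],[0,0,0.036,0,0,0,1],[0,0,0,0,0,0,1]]]'; python3 -c "
from h import *
goto((-60,5,68))
for n in ('side','wrist'):
    im=cams.get_image(n);cv2.imwrite('pics/j_%s.png'%n,im if n=='wrist' else cv2.resize(im[130:220,200:310],None,fx=6,fy=6,interpolation=cv2.INTER_CUBIC))"
```

```text
t: 7.65
eef_pos: [0.5049, 0.0011, 0.075]
ee_rot: [0.611, 0.355, -0.516, 0.484]
force: [0.2, 0.1, -0.5]
gripper_width: 1.002
sign 1 turn/180deg [-0.0007  0.0004 -0.0723] deg [ -0.1   0.1 -13. ]
sign -1 turn/180deg [ 9.928e-01 -1.132e-01 -6.000e-04] deg [ 1.787e+02 -2.040e+01 -1.000e-01]
t 7.65 world tgt [ 0.5152 -0.0027  0.068 ] pos [0.5049 0.0011 0.075 ] shift tool axes/150mm (current) [0.062 0.061 0.005] station now [-71.    5.7  75. ] q7 -0.92 F [ 0.2  0.1 -0.5] w 1.002
```

View pics/j_side.png

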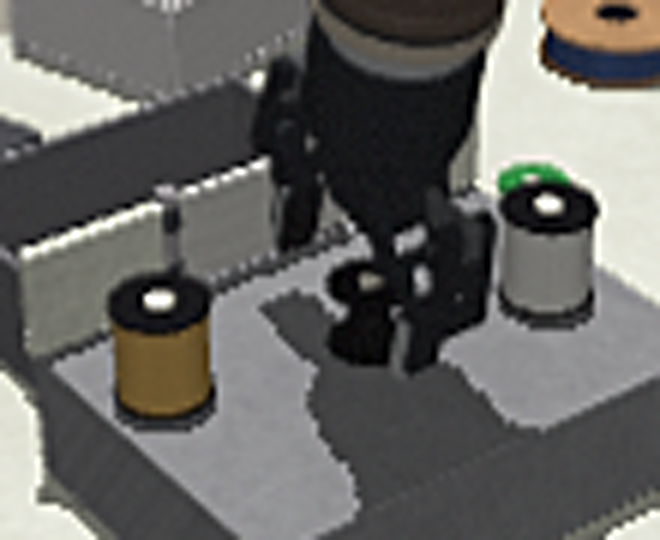

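View pics/j_wrist.png

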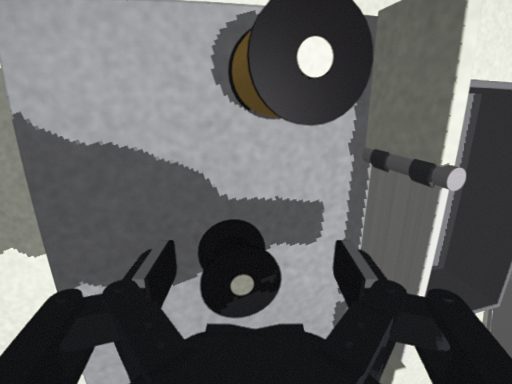

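The hand is tilted, the flap has closed again, and the spool stands upright between the fingers. I lower the trailing tip to just above the ledge, then push horizontally.

```bash
python3 -m inch '[[[0,0,0,0.02,-0.005,0,1],[0,0,0,0.015,-0.003,0,1],[0,0,0,0,0,0,1]]]'; python3 -m inch '[[[0,0,0,0.008,-0.002,0,1],[0,0,0,0,0,0,1]]]'; python3 -c "
from h import *
goto((-60,5,68))
im=cams.get_image('side');cv2.imwrite('pics/k.png',cv2.resize(im[150:210,230:300],None,fx=8,fy=8,interpolation=cv2.INTER_CUBIC))"
```

```text
t: 8.12
eef_pos: [0.5063, 0.0001, 0.0684]
ee_rot: [0.612, 0.354, -0.517, 0.482]
force: [0.6, 0.1, 0.0]
gripper_width: 0.999
t: 8.38
eef_pos: [0.5064, 0.0002, 0.068]
ee_rot: [0.612, 0.354, -0.517, 0.483]
force: [-2.0, -0.5, 6.8]
gripper_width: 1.001
sign 1 turn/180deg [-0.0017  0.0003 -0.0721] deg [ -0.3   0.1 -13. ]
sign -1 turn/180deg [ 9.919e-01 -1.129e-01 -5.000e-04] deg [ 1.785e+02 -2.030e+01 -1.000e-01]
t 8.38 world tgt [ 0.5152 -0.0027  0.068 ] pos [5.064e-01 2.000e-04 6.800e-02] shift tool axes/150mm (current) [0.014 0.06  0.002] station now [-69.3   5.3  68. ] q7 -0.93 F [-2.  -0.5  6.8] w 1.001
```

View pics/k.png

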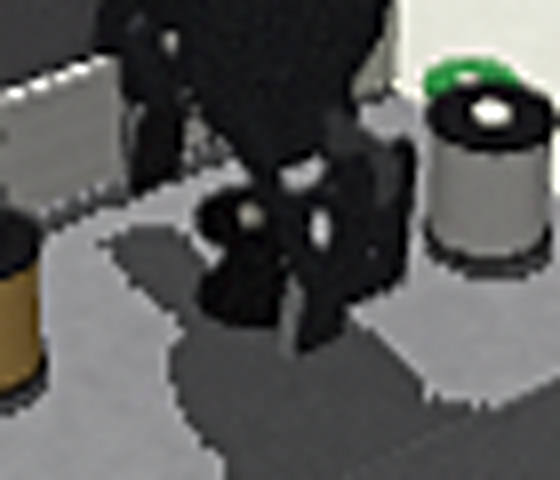

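The tips touched the ledge at TCP z 0.068 (6.8 N), so that is the reference. I raise 2 mm and push.

```bash
python3 -m inch '[[[0,0,0,-0.013,0.003,0,1],[0,0,0,0.0045,0.0195,0,1],[0,0,0,0.0045,0.0195,0,1],[0,0,0,0.0045,0.0195,0,1],[0,0,0,0.0045,0.0195,0,1],[0,0,0,0.0045,0.0195,0,1],[0,0,0,0.0045,0.0195,0,1],[0,0,0,0.0045,0.0195,0,1]]]'; python3 -m inch '[[[0,0,0,0.0045,0.0195,0,1],[0,0,0,0.0045,0.0195,0,1],[0,0,0,0.0045,0.0195,0,1],[0,0,0,0,0,0,1]]]'; python3 -c "
from h import *
goto((-40,5,69))
for n in ('side','wrist'):
    im=cams.get_image(n);cv2.imwrite('pics/l_%s.png'%n,im if n=='wrist' else cv2.resize(im[130:220,200:310],None,fx=6,fy=6,interpolation=cv2.INTER_CUBIC))"
```

```text
t: 9.43
eef_pos: [0.5264, -0.0057, 0.0696]
ee_rot: [0.612, 0.354, -0.517, 0.483]
force: [-1.3, 0.9, -0.4]
gripper_width: 1.001
t: 9.93
eef_pos: [0.5351, -0.0081, 0.0696]
ee_rot: [0.612, 0.354, -0.517, 0.482]
force: [-1.2, 1.5, 0.1]
gripper_width: 1.005
sign 1 turn/180deg [-0.0016  0.0001 -0.072 ] deg [ -0.3   0.  -13. ]
sign -1 turn/180deg [ 9.920e-01 -1.127e-01 -2.000e-04] deg [178.6 -20.3  -0. ]
t 9.93 world tgt [ 0.5344 -0.0085  0.069 ] pos [ 0.5351 -0.0081  0.0696] shift tool axes/150mm (current) [ 0.003 -0.005  0.003] station now [-39.4   5.5  69.6] q7 -0.88 F [-1.2  1.5  0.1] w 1.005
```

View pics/l_side.png

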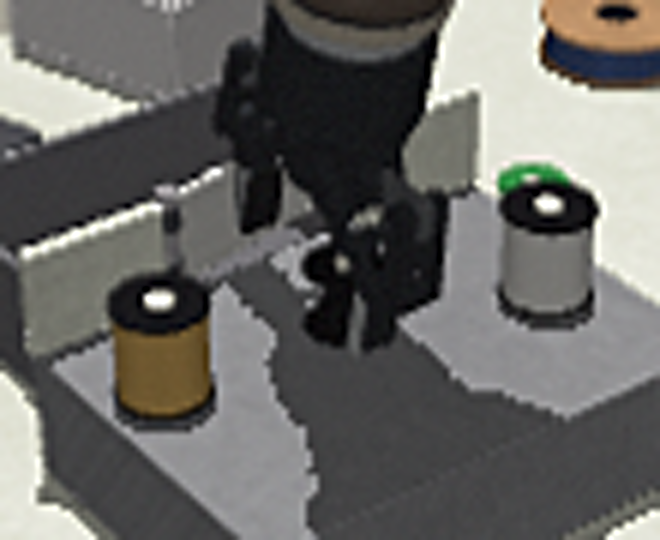

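View pics/l_wrist.png

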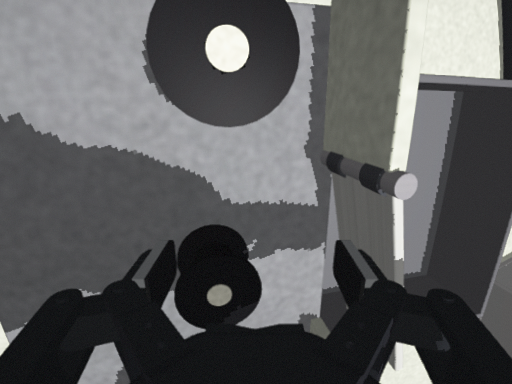

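The spool is upright and moving with the trailing tip, at about x -64. The leading finger has begun to open the flap. I continue 30 mm.

```bash
python3 -m inch '[[[0,0,0,0.0045,0.0195,0,1],[0,0,0,0.0045,0.0195,0,1],[0,0,0,0.0045,0.0195,0,1],[0,0,0,0.0045,0.0195,0,1],[0,0,0,0.0045,0.0195,0,1],[0,0,0,0.0045,0.0195,0,1],[0,0,0,0.0045,0.0195,0,1],[0,0,0,0.0045,0.0195,0,1],[0,0,0,0.0045,0.0195,0,1],[0,0,0,0.0045,0.0195,0,1],[0,0,0,0,0,0,1],[0,0,0,0,0,0,1]]]'; python3 -c "
from h import *
goto((-10,5,69))
st=np.load('st.npy')
im=cams.get_image('wrist');cv2.imwrite('pics/m_wrist.png',im)
im=cams.get_image('side');cv2.imwrite('pics/m_side.png',flapov(im,cams.calibration('side'),st,[.4,.6,.8,1.],200,120,110,100,6))"
```

```text
t: 11.52
eef_pos: [0.5637, -0.0173, 0.0696]
ee_rot: [0.612, 0.354, -0.517, 0.482]
force: [-0.8, -0.2, 0.3]
gripper_width: 1.002
sign 1 turn/180deg [-0.0017  0.0002 -0.0721] deg [ -0.3   0.  -13. ]
sign -1 turn/180deg [ 9.919e-01 -1.128e-01 -4.000e-04] deg [ 1.785e+02 -2.030e+01 -1.000e-01]
t 11.53 world tgt [ 0.5631 -0.017   0.069 ] pos [ 0.5637 -0.0173  0.0696] shift tool axes/150mm (current) [ 0.003 -0.005 -0.001] station now [-9.3  4.9 69.6] q7 -0.84 F [-0.8 -0.2  0.3] w 1.002
```

View pics/m_side.png

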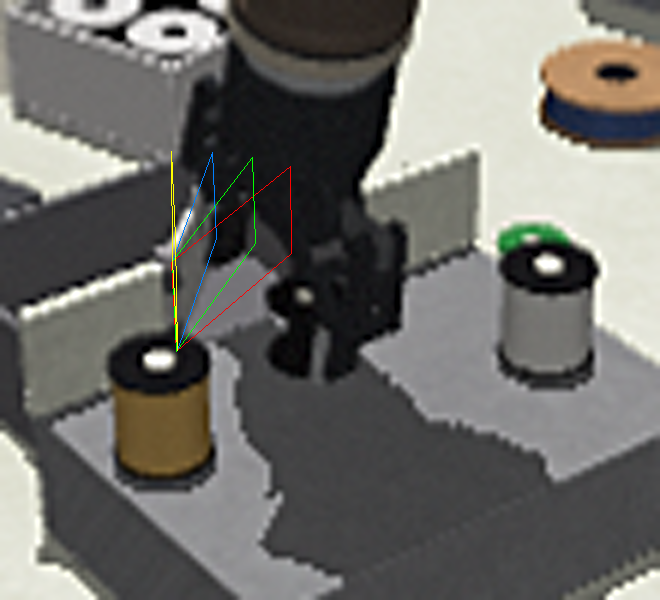

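View pics/m_wrist.png

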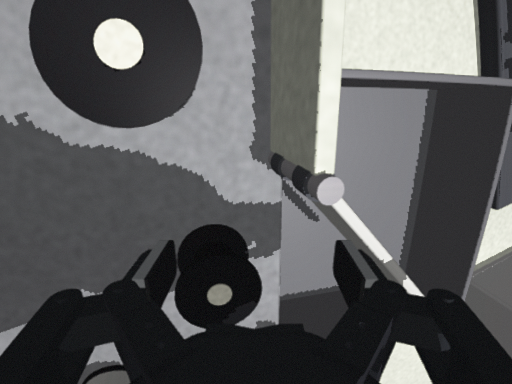

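The flap is held at about 0.85 rad by the finger. The spool is upright at about x -34, well clear of the flap, so step 1 is met. I keep pushing towards the edge.

```bash
python3 -m inch '[[[0,0,0,0.0045,0.0195,0,1],[0,0,0,0.0045,0.0195,0,1],[0,0,0,0.0045,0.0195,0,1],[0,0,0,0.0045,0.0195,0,1],[0,0,0,0.0045,0.0195,0,1],[0,0,0,0.0045,0.0195,0,1],[0,0,0,0.0045,0.0195,0,1],[0,0,0,0.0045,0.0195,0,1],[0,0,0,0.0045,0.0195,0,1],[0,0,0,0,0,0,1]]]'; python3 -c "
from h import *
goto((20,5,69))
st=np.load('st.npy')
im=cams.get_image('wrist');cv2.imwrite('pics/n_wrist.png',im)
im=cams.get_image('side');cv2.imwrite('pics/n_side.png',flapov(im,cams.calibration('side'),st,[1.0,1.2,1.4],200,120,110,100,6))"
```

```text
t: 12.88
eef_pos: [0.5898, -0.0251, 0.0696]
ee_rot: [0.612, 0.354, -0.517, 0.482]
force: [-1.5, -1.5, -0.2]
gripper_width: 0.999
sign 1 turn/180deg [-0.0017  0.0002 -0.0721] deg [ -0.3   0.  -13. ]
sign -1 turn/180deg [ 9.919e-01 -1.128e-01 -3.000e-04] deg [178.5 -20.3  -0. ]
t 12.88 world tgt [ 0.5919 -0.0256  0.069 ] pos [ 0.5898 -0.0251  0.0696] shift tool axes/150mm (current) [ 0.007  0.013 -0.001] station now [17.9  4.9 69.6] q7 -0.81 F [-1.5 -1.5 -0.2] w 0.999
```

View pics/n_side.png

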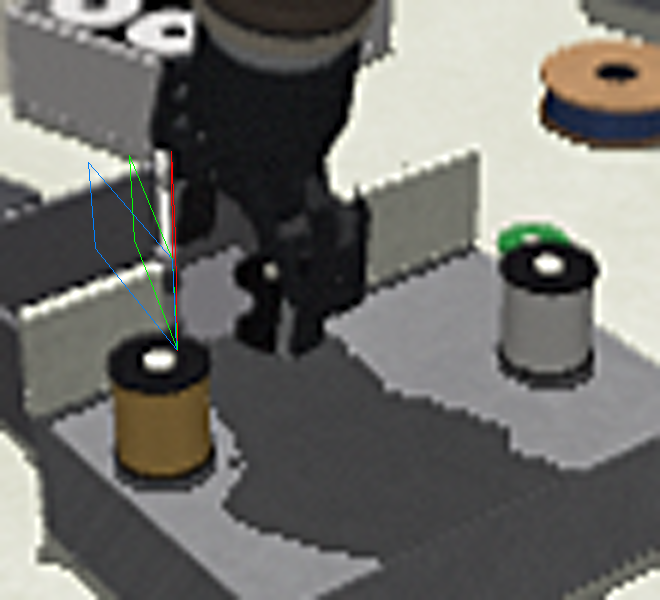

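View pics/n_wrist.png

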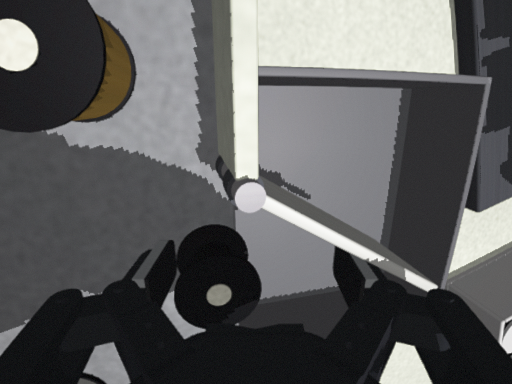

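Run:
```python
from h import *
st=np.load("st.npy"); cal=cams.calibration("wrist")
im=cv2.imread("pics/n_wrist.png")
cv2.imwrite("pics/o.png",flapov(im,cal,st,[1.0,1.1,1.2],220,150,250,234,2.5))
for a in(1.0,1.1,1.2): print(a,[project(cal,T((L*np.sin(a),54-L*np.cos(a),126),st))[0].round() for L in(70,80,90,105)])
```

```text
1.0 [array([379., 270.]), array([394., 277.]), array([408., 285.]), array([427., 295.])]
1.1 [array([389., 256.]), array([405., 262.]), array([419., 268.]), array([440., 276.])]
1.2 [array([397., 241.]), array([414., 246.]), array([430., 251.]), array([451., 257.])]
```

View pics/o.png

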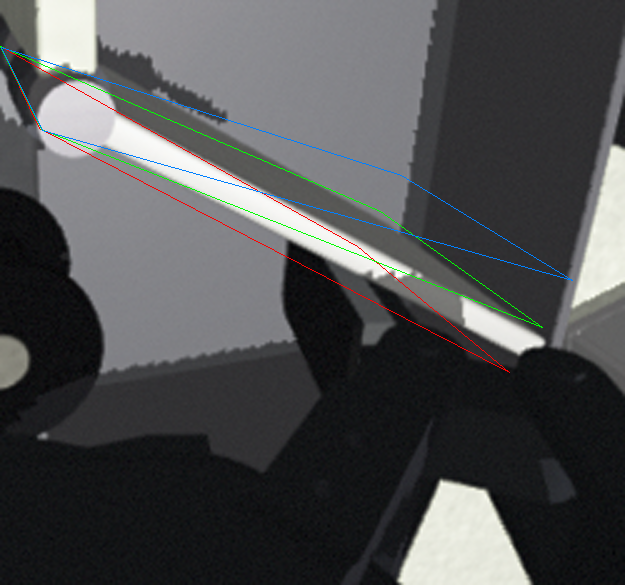

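The flap is at about 1.07 rad, with the finger bearing about 70 mm from the hinge and more than 30 mm spare to the free edge. The spool is at about x -6. I push the last stretch.

```bash
python3 -m inch '[[[0,0,0,0.0045,0.0195,0,1],[0,0,0,0.0045,0.0195,0,1],[0,0,0,0.0045,0.0195,0,1],[0,0,0,0.0045,0.0195,0,1],[0,0,0,0.003,0.013,0,1],[0,0,0,0,0,0,1],[0,0,0,0,0,0,1]]]'; python3 -c "
from h import *
goto((34,5,69))
im=cams.get_image('wrist');cv2.imwrite('pics/p_wrist.png',im)
im=cams.get_image('side');cv2.imwrite('pics/p_side.png',cv2.resize(im[120:220,200:310],None,fx=6,fy=6,interpolation=cv2.INTER_CUBIC))"
```

```text
t: 13.85
eef_pos: [0.6031, -0.0291, 0.0696]
ee_rot: [0.612, 0.354, -0.517, 0.483]
force: [-1.1, -0.5, -0.7]
gripper_width: 1.0
sign 1 turn/180deg [-0.0017  0.0002 -0.0721] deg [ -0.3   0.  -13. ]
sign -1 turn/180deg [ 9.919e-01 -1.128e-01 -3.000e-04] deg [ 1.785e+02 -2.030e+01 -1.000e-01]
t 13.85 world tgt [ 0.6053 -0.0296  0.069 ] pos [ 0.6031 -0.0291  0.0696] shift tool axes/150mm (current) [ 0.007  0.014 -0.001] station now [31.7  4.8 69.6] q7 -0.79 F [-1.1 -0.5 -0.7] w 1.0
```

View pics/p_side.png

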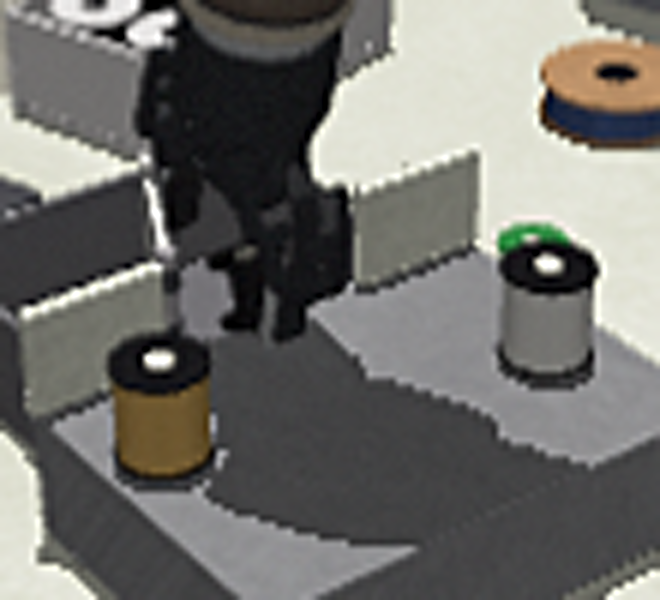

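View pics/p_wrist.png

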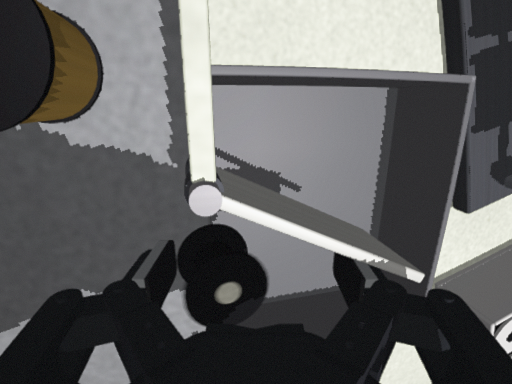

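The spool's top flange has started to lean forward over the edge, so it is tipping. I push about 9 mm more, then hold.

```bash
python3 -m inch '[[[0,0,0,0.0045,0.0195,0,1],[0,0,0,0.0045,0.0195,0,1],[0,0,0,0.0045,0.0195,0,1],[0,0,0,0,0,0,1],[0,0,0,0,0,0,1],[0,0,0,0,0,0,1]]]'; python3 -c "
from h import *
goto((40,5,69))
im=cams.get_image('wrist');cv2.imwrite('pics/q_wrist.png',im)
im=cams.get_image('side');cv2.imwrite('pics/q_side.png',cv2.resize(im[120:220,200:310],None,fx=6,fy=6,interpolation=cv2.INTER_CUBIC))"
```

```text
t: 14.7
eef_pos: [0.6116, -0.0318, 0.0696]
ee_rot: [0.612, 0.354, -0.517, 0.483]
force: [-0.4, -2.0, -0.7]
gripper_width: 1.001
sign 1 turn/180deg [-0.0017  0.0002 -0.0721] deg [ -0.3   0.  -13. ]
sign -1 turn/180deg [ 9.919e-01 -1.128e-01 -4.000e-04] deg [ 1.785e+02 -2.030e+01 -1.000e-01]
t 14.7 world tgt [ 0.611  -0.0313  0.069 ] pos [ 0.6116 -0.0318  0.0696] shift tool axes/150mm (current) [ 0.003 -0.006 -0.002] station now [40.7  4.7 69.6] q7 -0.78 F [-0.4 -2.  -0.7] w 1.001
```

View pics/q_side.png

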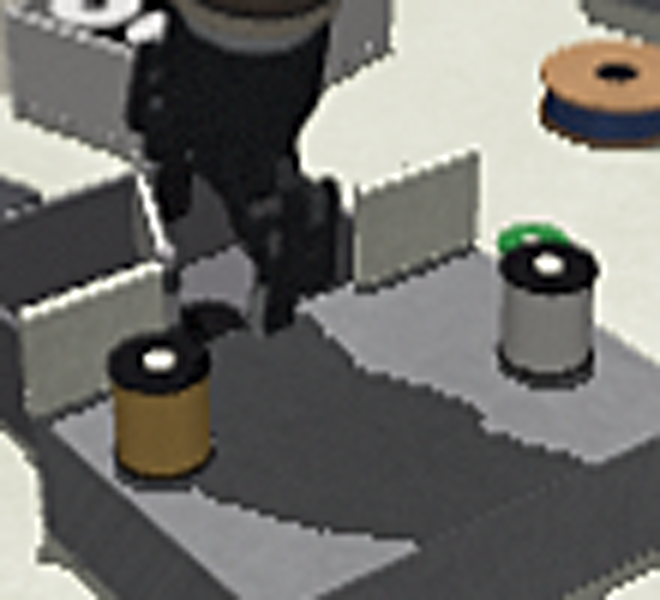

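View pics/q_wrist.png

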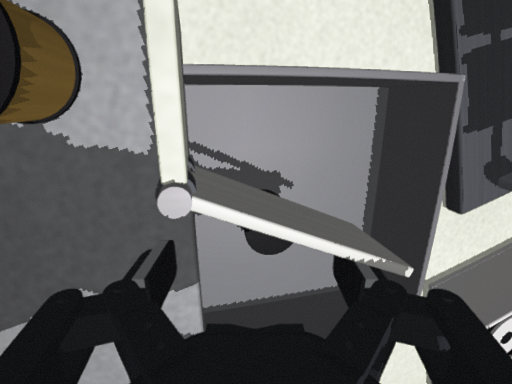

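The spool now lies on the bin floor at wrist pixel (268,235), below the open flap. I wait briefly, then retreat along -x so that the flap follows the finger shut gently, and lift clear.

```bash
python3 -m inch '[[[0,0,0,0,0,0,1],[0,0,0,0,0,0,1],[0,0,0,-0.025,0.006,0,1],[0,0,0,-0.015,-0.065,0,1],[0,0,0,-0.015,-0.065,0,1],[0,0,0,-0.015,-0.065,0,1],[0,0,0,-0.015,-0.065,0,1],[0,0,0,-0.015,-0.065,0,1],[0,0,0,-0.015,-0.065,0,1],[0,0,0,-0.015,-0.065,0,1],[0,0,0,-0.015,-0.065,0,1],[0,0,0,-0.015,-0.065,0,1]]]'; python3 -m inch '[[[0,0,0,-0.015,-0.065,0,1],[0,0,0,-0.015,-0.065,0,1],[0,0,0,-0.015,-0.065,0,1],[0,0,0,-0.08,0.02,0,1],[0,0,0,-0.2,0.045,0,1],[0,0,0,-0.3,0.07,0,1],[0,0,0,-0.3,0.07,0,1],[0,0,0,0,0,0,1]]]'; python3 -c "
from h import *
goto((-80,5,200))
im=cams.get_image('wrist');cv2.imwrite('pics/r_wrist.png',im)
im=cams.get_image('side');cv2.imwrite('pics/r_side.png',cv2.resize(im[120:220,200:310],None,fx=6,fy=6,interpolation=cv2.INTER_CUBIC))"
```

```text
t: 16.3
eef_pos: [0.5249, -0.0049, 0.0735]
ee_rot: [0.612, 0.354, -0.517, 0.483]
force: [-0.4, 0.1, 0.4]
gripper_width: 1.0
t: 17.3
eef_pos: [0.4996, 0.0036, 0.2137]
ee_rot: [0.614, 0.352, -0.514, 0.484]
force: [0.4, -0.2, 0.1]
gripper_width: 0.995
sign 1 turn/180deg [-0.0018 -0.0006 -0.0745] deg [ -0.3  -0.1 -13.4]
sign -1 turn/180deg [ 0.9914 -0.1165  0.001 ] deg [178.5 -21.    0.2]
t 17.3 world tgt [0.496 0.003 0.2  ] pos [0.4996 0.0036 0.2137] shift tool axes/150mm (current) [ 0.084 -0.042  0.011] station now [-76.7   6.6 213.7] q7 -0.65 F [ 0.4 -0.2  0.1] w 0.995
```

View pics/r_side.png

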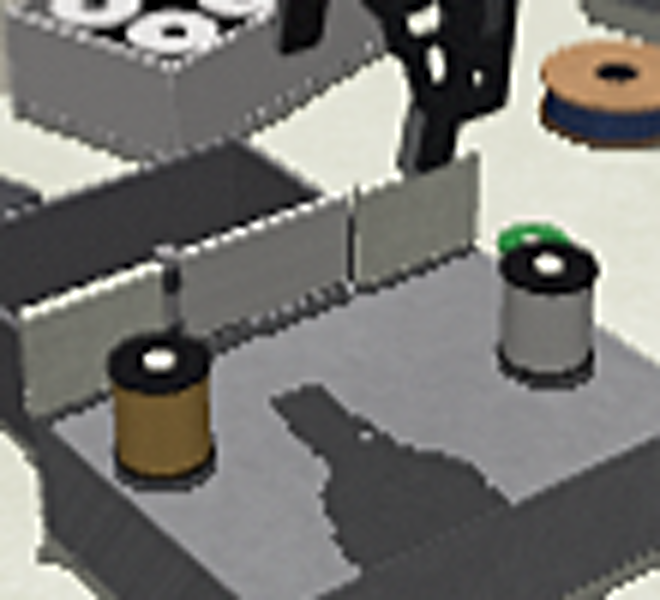

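View pics/r_wrist.png

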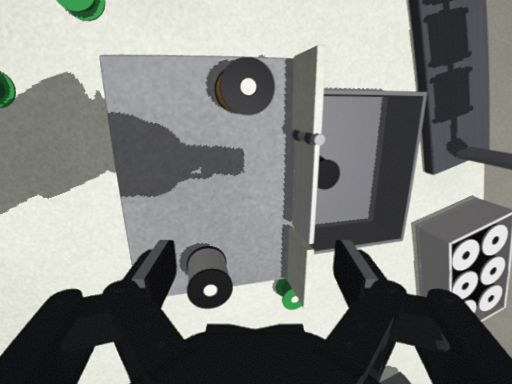

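The flap is closed, the hand is clear, and the spool is in the bin at wrist pixel (328,173). One last check that it is at rest and that nothing else moved.

```bash
python3 -m inch '[[[0,0,0,0,0,0,1],[0,0,0,0,0,0,1],[0,0,0,0,0,0,1],[0,0,0,0,0,0,1]]]'
python3 - <<'E'
from h import *
st=np.load("st.npy"); a=cv2.imread("pics/r_wrist.png"); b=cams.get_image("wrist"); cal=cams.calibration("wrist")
d=cv2.absdiff(a,b)[150:200,300:350]; print("bin diff mean/max",d.mean(),d.max())
print("spool in bin approx",np.round(Ti(unproj(cal,(330,173),.03),st),1))
s=cams.get_image("side"); s0=cv2.imread("pics/a_side.png")
m=cv2.absdiff(s,s0).max(2)
for n,(x,y,w,h) in dict(FL=(214,172,26,30),FR=(280,157,22,28),reel_tape=(288,124,40,32),jar=(100,240,35,42),big=(128,262,40,60),carton=(340,143,35,24)).items(): print(n,"changed px",int((m[y:y+h,x:x+w]>40).sum()),"of",w*h)
E
```

```text
t: 17.9
eef_pos: [0.4969, 0.0033, 0.2087]
ee_rot: [0.612, 0.355, -0.517, 0.482]
force: [0.2, -0.1, 0.1]
gripper_width: 1.002
bin diff mean/max 40.13506666666667 234
spool in bin approx [[64.1 -3.7 30. ]]
FL changed px 3 of 780
FR changed px 0 of 616
reel_tape changed px 0 of 1280
jar changed px 0 of 1470
big changed px 0 of 2400
carton changed px 0 of 840
```

Run:
```python
from h import *
a=cams.get_image("wrist")
for _ in range(8): b=cams.get_image("wrist")
d=cv2.absdiff(a,b)[140:210,290:360]; print(d.mean(),d.max())
cv2.imwrite("pics/s.png",cv2.resize(b[80:260,270:450],None,fx=3,fy=3))
```

```text
2.3885034013605444 55
```

View pics/s.png

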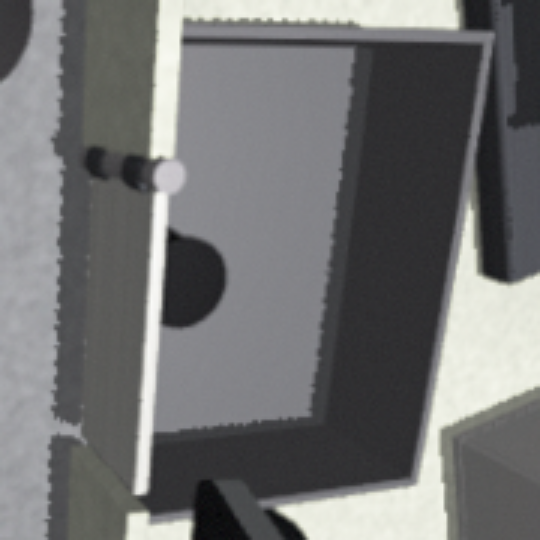

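The spool lies still on the bin floor (the remaining picture difference is noise), the flap is flush with the fence, and the hand touches nothing. I hand the job in.

```bash
python3 -c "
from cell import job_done,ctrl
print(ctrl.observe()['t']); print(job_done())"
```

```text
18.45
the job is handed in; nothing more can be done
None
```

The empty black spool is in the bin and the flap is shut. I handed the job in at 18.45 s of the 38 s allowed; no verdict was reported.

**What I did:** I straddled the spool with the open gripper. The leading finger opened the flap to about 1.1 rad or more, while the trailing fingertip pushed the spool along the ledge and over the edge. I then backed the hand off so the flap closed with it, and lifted clear.

**One correction on the way:** On the first push, the finger's linkage touched the flap instead of the fingertip, opening it to about 0.42 rad. I backed off, let the flap close, tilted the hand 13° and pushed again.

**Last checks:**
- **Spool:** it lay in the bin at roughly station x 64, y -4, and did not move over 0.4 s of pictures.
- **Flap:** it looked flush with the fences, but I did not measure its final angle.
- **Other things:** the two full spools, reel, tape measure, jar, big spool and carton showed almost no changed pixels in the side view (at most 3 of 780).
- **Forces:** the readings between moves stayed at or below about 3.5 N, apart from a brief 7 N touch on the ledge. The force between spool and flap could not be measured, but the pictures showed them well apart.

One check disagreed at first: the first rest comparison showed a large change, because the arm was still settling by about 5 mm. Repeating it with the arm still gave only image noise.

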